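Check two honing spindles for end float and load the sound one

TASK

Feel the two upright honing spindles for end float: draw both up to their upper stops and leave them up, then press both down to their lower stops. On the spindle with the smaller float thread the honing wheels that are there, coarse (black) lowest, then medium (red-brown), then fine (white), with the blue collar last on top, all fully home; and set the yellow lockout ring home on the flange of the spindle with the larger float. Once the wheels and collar are on, check the loaded spindle again, up to its upper stop and back down to its lower stop; leave everything else on the bench alone.

Things in the scene. Friction and masses are not known exactly. Their poses are not given: they have to be found in the camera images.
- spindle_a (a joint): Height of the steel spindle in red unit a, m: 0 = lower stop, grows as it is drawn up. Stiff fit: 6 N friction, 2 N own weight; stays where it is left; pull or push with 10 to 20 N to be sure of a stop. The upper stop is at 0.006 in one unit, 0.016 in the other; they look alike and swap places: feel which. Starts in the lower part of its travel. Does not turn.
- spindle_b (a joint): Height of the steel spindle in red unit b, m: 0 = lower stop, grows as it is drawn up. Stiff fit: 6 N friction, 2 N own weight; stays where it is left; pull or push with 10 to 20 N to be sure of a stop. The upper stop is at 0.006 in one unit, 0.016 in the other; they look alike and swap places: feel which. Starts in the lower part of its travel. Does not turn.
- spindle_a_seat (a point): Spindle a: centre of the upper face of its round steel flange (44 mm diameter), where the lowest ring comes to rest; z up along the shaft. It moves with the spindle; on the lower stop it is 60 mm above the bench. Red unit below: 92 mm square foot, 12 mm high; round housing 72 mm diameter, 52 mm at its top, 52 mm above the bench. Fixed; its place varies.
- spindle_b_seat (a point): Spindle b: centre of the upper face of its round steel flange (44 mm diameter), where the lowest ring comes to rest; z up along the shaft. It moves with the spindle; on the lower stop it is 60 mm above the bench. Red unit below: 92 mm square foot, 12 mm high; round housing 72 mm diameter, 52 mm at its top, 52 mm above the bench. Fixed; its place varies.
- spindle_a_tip (a point): Spindle a: centre of the top end of its plain shaft, 64 mm above the flange's upper face. The shaft is 14 mm in diameter; its uppermost 4 mm taper to 8 mm. Pinch the shaft near this end to pull or push it.
- spindle_b_tip (a point): Spindle b: centre of the top end of its plain shaft, 64 mm above the flange's upper face. The shaft is 14 mm in diameter; its uppermost 4 mm taper to 8 mm. Pinch the shaft near this end to pull or push it.
- coarse: Honing wheel, coarse: black ring, 52 mm outside diameter, 10 mm thick, 17 mm bore right through, about 55 g. Lies flat on the bench at the start. Origin: centre of its underside; z is its axis (up). May be absent (None).
- medium: Honing wheel, medium: red-brown (terracotta) ring, 46 mm outside diameter, 10 mm thick, 17 mm bore right through, about 50 g. Lies flat on the bench at the start. Origin: centre of its underside; z is its axis (up). May be absent (None).
- fine: Honing wheel, fine: white ring, 40 mm outside diameter, 10 mm thick, 17 mm bore right through, about 45 g. Lies flat on the bench at the start. Origin: centre of its underside; z is its axis (up). May be absent (None).
- collar: Retaining collar: blue metal ring, 34 mm outside diameter, 10 mm thick, 17 mm bore right through, about 60 g. Lies flat on the bench at the start. Origin: centre of its underside; z is its axis (up). Always present.
- lockout: Lockout ring: yellow plastic ring, 48 mm outside diameter, 14 mm thick, 17 mm bore right through, about 30 g. Lies flat on the bench at the start. Origin: centre of its underside; z is its axis (up). Always present.
- oil: Amber honing-oil bottle, 52 mm diameter, 130 mm tall, upright near the two units. Bystander, leave alone. Origin: centre of its underside.
- mallet: Carver's wooden mallet lying on the bench, head 80 mm diameter by 105 mm, handle 150 mm. Bystander. Origin: under the handle end of the head; head towards its +x, handle towards -x.
- gouge1: Carving gouge, 235 mm long, 24 mm thick wooden handle, lying beyond the units. Bystander. Origin: under the ferrule; 120 mm handle towards its -x, blade towards +x.
- gouge2: Carving gouge, 255 mm long, 24 mm thick wooden handle, lying at the robot's right. Bystander. Origin: under the ferrule; 120 mm handle towards its -x, blade towards +x.
- oilstone: Grey oilstone, 50 x 150 x 22 mm, beyond the units. Bystander. Origin: centre of its underside.
- offcut: Limewood offcut, 70 x 110 x 45 mm. Bystander. Origin: centre of its underside.
- tin: Open aluminium cup, 72 mm diameter, 80 mm tall. Bystander. Origin: centre of its underside.
Things that resemble listed ones, but are neither listed nor needed, are in the scene too. What is shaped like the part that bears spindle_b but green or turquoise is not meant.

How it is judged (in metres and radians):
On the way, in this order (a step that is already met when the one before it is completed fails the run):
1. both spindles stand at their upper stops (value of joint spindle_a above 0.0142 m and value of joint spindle_b above 0.0045 m), for 0.2 s.
2. both spindles are down on their lower stops (value of joint each of spindle_a, spindle_b below 0.0018 m), for 0.2 s.
3. the wheels present and the collar are on the spindle with the smaller float, in order, home and released (horizontal distance between each of coarse, medium, fine, collar and spindle_b_seat below 0.004 m and z of coarse in the frame of spindle_b_seat between -0.002 and 0.002 m and angle between each of coarse, medium, fine, collar's own z axis and vertical below 0.08 rad and z of medium in the frame of spindle_b_seat between -0.002 and 0.012 m and z of fine in the frame of spindle_b_seat between -0.002 and 0.022 m and z of collar in the frame of spindle_b_seat between -0.002 and 0.032 m and z of each of medium, fine, collar in the frame of coarse above 0.007 m and z of each of fine, collar in the frame of medium above 0.007 m and z of collar in the frame of fine above 0.007 m and linear speed of each of coarse, medium, fine, collar below 0.02 m/s and contact force between the fingers and coarse below 0.3 N and contact force between the fingers and medium below 0.3 N and contact force between the fingers and fine below 0.3 N and contact force between the fingers and collar below 0.3 N), for 0.3 s.
4. the loaded spindle is drawn up to its upper stop with its stack on (horizontal distance between each of coarse, medium, fine, collar and spindle_b_seat below 0.004 m and z of coarse in the frame of spindle_b_seat between -0.002 and 0.002 m and angle between each of coarse, medium, fine, collar's own z axis and vertical below 0.08 rad and z of medium in the frame of spindle_b_seat between -0.002 and 0.012 m and z of fine in the frame of spindle_b_seat between -0.002 and 0.022 m and z of collar in the frame of spindle_b_seat between -0.002 and 0.032 m and z of each of medium, fine, collar in the frame of coarse above 0.007 m and z of each of fine, collar in the frame of medium above 0.007 m and z of collar in the frame of fine above 0.007 m and value of joint spindle_b above 0.0045 m), for 0.2 s.
At the end, for the whole second after the job is handed in: Wheels coarse-medium-fine, then collar, on the spindle with 6 mm float; lockout on the other; each within 4 mm of the axis, level within 0.08 rad, resting (2 mm) on flange or ring below; both spindles within 1.8 mm of the lower stop; all released and at rest (all of step 2 and all of step 3 and horizontal distance between lockout and spindle_a_seat below 0.004 m and z of lockout in the frame of spindle_a_seat between -0.002 and 0.002 m and angle between lockout's own z axis and vertical below 0.08 rad and contact force between the fingers and lockout below 0.3 N and linear speed of lockout below 0.02 m/s); the robot touches nothing.
It fails at once if a bystander (mallet, gouges, oilstone, oil bottle, offcut, cup) is shifted more than 40 mm (distance of any of mallet, gouge1, gouge2, oilstone, oil, offcut, tin from where it was at the start of the episode above 0.04 m).
It fails at once if the oil bottle is tipped over (angle between oil's own z axis and vertical above 0.6 rad).
Of coarse, medium, fine only 1 to 3 are there at a start; the rules pass over those that are not, and their reading is None.
At some moment in a run one of coarse, medium, fine, collar, lockout may be knocked a few centimetres aside while the robot is not near it.
Once in a run the grip may slacken for a moment while it holds something.
It also fails if it takes over 210 s, if anything falls off the work surface, if the arm or the gripper's body presses on something with over 40 N, if the wrist force passes 120 N, or if a joint passes its speed limit or range.

ROBOT

A 6-joint arm with a two-finger parallel gripper is mounted at the origin on the work surface. World frame = base frame: x ahead of the robot, y to its left, z up, the work surface at z = 0. Lengths are in m, angles in degrees, forces in N, time in s.
With the tool pointing down it reaches from about 0.4 to 0.825 m from the base axis. Payload 7 kg.
Tool frame: the origin (TCP) lies midway between the tips of the shut fingers; the grasp point (between the pads) lies 19 mm behind it; z points along the fingers, y is the direction in which the jaws open and shut (so a half turn about z gives the same grasp; the last joint's range is limited). The gripper opens to 88 mm and grips with 3 to 60 N. Pads are 19 mm wide; open, the fingers measure 130 mm over their backs; the gripper's body (78 mm by 193 mm) begins 47 mm behind the grasp point.
Start: joints at [-59.124, 20.546, 0.682, 0, -70.136, -16.507], TCP at [0.167, -0.654, 0.195] pointing down, gripper open.
Joint ranges: [-176.03, 176.03], [-82.01, 121.73], [-58.28, 71.71], [-173.87, 95.51], [-174.79, -0.11], [-173.66, 173.66]. Speed limits (degrees/s): [136.94, 136.94, 172.46, 180, 180, 180].

INTERFACE

Orientations are given as a 3x3 rotation matrix whose columns are the frame's x, y, z axes.
In Python, from rig import robot gives the robot as it stands. Calls block until the motion is done:
- robot.goto(position, orientation): joint-space move of the TCP to a pose.
- robot.servo_line(position, ori=None, speed=0.15): straight line of the TCP; ori=None keeps the orientation; speed is the mean speed in m/s.
- robot.movej(angles): joint-space move.
- robot.move_gripper(opening): opening from 0.0 (shut) to 1.0 (fully open); the grip force is fixed at half the most; returns when the fingers have stopped.
- robot.dwell(seconds).
- robot.ik(position, orientation): joint angles nearest the present ones, or None.
- robot.grab_frame(name): name is "scene" or "top"; returns (picture, depth): 480x640x3 uint8, red, green, blue; 480x640 float32, m along the optical axis (not along the pixel's ray), 0 where there is no reading.
- robot.camera_info(name): a dict with "vfov" (degrees; the focal length in pixels is half the picture's height over the tangent of half this angle, whatever the lens; pixels are square), "cx", "cy" (the principal point, pixels), "view" (4x4, takes a point from world to camera coordinates). Camera axes: x right, y down, z forward; pixel columns grow to the right and rows downward; lengths in m; the calibration is good to about 2 mm. A picture is of the moment at which its call begins. camera_info takes no time and is no camera call.
A pose or a line that the arm cannot do raises robot.Unreachable and nothing moves.
- robot.job_done(): hands the job in, once; it reports no verdict.
Readings, each from a call of its own:
- robot.read_t(): time.
- robot.read_qpos(): joint angles.
- robot.read_qvel(): joint speeds.
- robot.read_effort(): joint torques, N m.
- robot.read_position(): TCP position.
- robot.read_tcp_rot(): TCP orientation.
- robot.read_force(): force on the tool from outside, world axes, zero at the start.
- robot.read_ft_torque(): the same for the moment, N m.
- robot.read_grip_width(): opening from 0.0 (shut) to 1.0 (fully open).
Only numpy, scipy, OpenCV 4.12 (cv2) and the standard library are available. Lean on these libraries where they do the work, as an engineer would, in place of code of your own. Each camera call takes 0.05 s, during which the arm holds its last target. There are 200 camera calls.

## Working session

There is one attempt and no reset: what is moved stays moved. The work goes in short steps, each a Python script; the robot and the scene stay as the last script left them, time stands still between calls to the robot, and variables do not carry over. Pictures are saved under pics/ and viewed, about 12 in all and at most 16, crops included, and the job is handed in when it is done.

```bash
ls; mkdir -p pics
python3 - <<'E'
from rig import robot
import cv2,numpy as np
for n in ("scene","top"):
    p,d=robot.grab_frame(n); cv2.imwrite(f"pics/{n}0.png",p[...,::-1]); np.save(f"{n}0.npy",d)
    print(n,robot.camera_info(n))
print(robot.read_t(),robot.read_grip_width(),robot.read_tcp_rot())
E
```

```text
pics
scene {'vfov': 46.71721015414066, 'cx': 323.74485943156867, 'cy': 237.67215905299452, 'view': array([[-0.71971313,  0.69401165, -0.01899589,  0.41099867],
       [ 0.50271059,  0.50206616, -0.70371275, -0.20752096],
       [-0.47884765, -0.51602074, -0.71023061,  1.5167967 ],
       [ 0.        ,  0.        ,  0.        ,  1.        ]])}
top {'vfov': 43.96011926499911, 'cx': 318.6973376190756, 'cy': 232.3210210227589, 'view': array([[ 1.02113487e-02, -9.99940150e-01, -3.92752426e-03,
         1.28251122e-03],
       [-9.96270396e-01, -9.83717181e-03, -8.57235542e-02,
         5.67586707e-01],
       [ 8.56797878e-02,  4.78822925e-03, -9.96311220e-01,
         1.54773603e+00],
       [ 0.00000000e+00,  0.00000000e+00,  0.00000000e+00,
         1.00000000e+00]])}
0.1 1.0013965904496664 [[-9.68745122e-01 -2.48057713e-01 -5.08710658e-04]
 [-2.48058190e-01  9.68744148e-01  1.38224366e-03]
 [ 1.49934271e-04  1.46523165e-03 -9.99998915e-01]]
```

View pics/scene0.png

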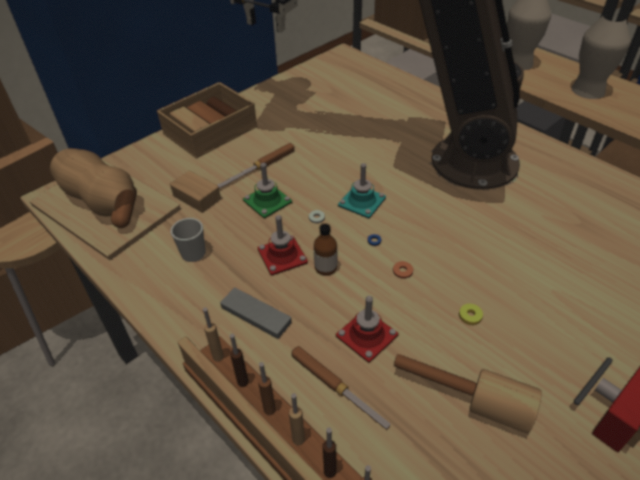

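View pics/top0.png

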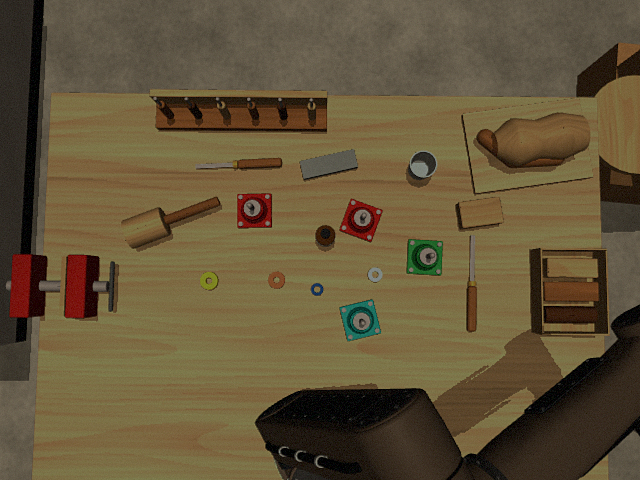

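The scene picture shows the red units at about (282,250) and (367,330). It also shows white at (317,216), blue at (375,240), terracotta at (403,269) and yellow at (471,314). The top picture shows the red units at (255,209) and (361,219) and the oil bottle at (325,236). I see no black wheel, so I'll localise everything and check for a dark ring by height.

```bash
cat > vis.py <<'E'
import numpy as np,cv2
from rig import robot
def cam(n):
    i=robot.camera_info(n); f=240/np.tan(np.radians(i['vfov']/2)); return f,i['cx'],i['cy'],np.array(i['view'])
def proj(n,P):
    f,cx,cy,V=cam(n); q=V[:3,:3]@np.asarray(P,float)+V[:3,3]; return np.array([cx+f*q[0]/q[2],cy+f*q[1]/q[2]])
def onplane(n,u,v,z):
    f,cx,cy,V=cam(n); R=V[:3,:3]; o=-R.T@V[:3,3]; d=R.T@np.array([(u-cx)/f,(v-cy)/f,1]); return o+d*(z-o[2])/d[2]
def cloud(n,d):
    f,cx,cy,V=cam(n); v,u=np.mgrid[:480,:640]; q=np.stack([(u-cx)/f*d,(v-cy)/f*d,d],-1)-V[:3,3]; return q@V[:3,:3]
HUE={'medium':((5,110,60),(14,255,255)),'fine':((0,0,150),(180,70,255)),'collar':((100,90,30),(130,255,255)),'lockout':((24,120,80),(34,255,255))}
def rings(n,p,h=.010):
    hsv=cv2.cvtColor(p,cv2.COLOR_RGB2HSV); out={}
    for k,(a,b) in HUE.items():
        m=cv2.inRange(hsv,np.array(a),np.array(b)); c,l,s,ce=cv2.connectedComponentsWithStats(m)
        out[k]=[(onplane(n,*ce[i],.014 if k=='lockout' else h)[:2].round(4).tolist(),int(s[i,4]),ce[i].round(0).tolist()) for i in range(1,c) if 40<s[i,4]<900 and s[i,2]<45 and s[i,3]<45]
    return out
E
python3 - <<'E'
from vis import *
for n in("scene","top"):
    p=cv2.imread(f"pics/{n}0.png")[...,::-1].copy(); d=np.load(f"{n}0.npy")
    for k,v in rings(n,p).items(): print(n,k,v)
    C=cloud(n,d); X,Y,Z=C[...,0],C[...,1],C[...,2]
    b=(Z>-.02)&(Z<.004)&(np.hypot(X,Y)<.8)&(X>.3); print('bench z',np.median(Z[b]))
    m=((Z>.006)&(Z<.3)&(np.hypot(X,Y)<.95)&(d>0)&(X>.1)).astype(np.uint8)
    c,l,s,ce=cv2.connectedComponentsWithStats(m)
    for i in range(1,c):
        if s[i,4]>40:
            w=l==i; print(n,'blob',ce[i].round(),s[i,4],'xy',np.median(X[w]).round(3),np.median(Y[w]).round(3),'zmax',np.percentile(Z[w],98).round(3),p[w].mean(0).round())
    # shaft tips
    t=((Z>.105)&(Z<.145)&(X>.3)&(X<.9)&(d>0)).astype(np.uint8); c,l,s,ce=cv2.connectedComponentsWithStats(t)
    for i in range(1,c):
        w=l==i; print(n,'tip',ce[i].round(1),s[i,4],X[w].mean().round(4),Y[w].mean().round(4),np.percentile(Z[w],[50,95]).round(4))
for n,bx in(("top",(190,180,400,350)),):
    p=cv2.imread(f"pics/{n}0.png"); x0,y0,x1,y1=bx; cv2.imwrite("pics/c1.png",cv2.resize(p[y0:y1,x0:x1],None,fx=3.5,fy=3.5,interpolation=cv2.INTER_CUBIC))
E
```

```text
scene medium [([0.3233, -0.7091], 141, [222.0, 106.0]), ([0.3796, -0.7223], 462, [205.0, 111.0]), ([-0.2896, 0.2742], 783, [622.0, 156.0]), ([0.3628, -0.4048], 231, [277.0, 153.0]), ([0.7862, -0.5113], 513, [121.0, 207.0]), ([0.5131, -0.0573], 268, [324.0, 244.0]), ([0.445, 0.1216], 274, [403.0, 269.0]), ([0.4976, 0.6275], 54, [610.0, 443.0])]
scene fine []
scene collar [([0.421, 0.0146], 56, [374.0, 240.0])]
scene lockout [([0.4406, 0.3], 339, [471.0, 313.0])]
bench z 0.0012015414636752453
scene blob [249.  12.] 207 xy 0.189 -0.699 zmax 0.298 [41. 39. 37.]
scene blob [282.  20.] 196 xy 0.163 -0.595 zmax 0.299 [61. 57. 51.]
scene blob [207. 119.] 4592 xy 0.435 -0.617 zmax 0.082 [74. 57. 41.]
scene blob [481. 127.] 3878 xy 0.163 0.086 zmax 0.298 [28. 25. 23.]
scene blob [235. 187.] 3036 xy 0.542 -0.369 zmax 0.098 [82. 77. 55.]
scene blob [362. 196.] 1184 xy 0.353 -0.091 zmax 0.118 [55. 82. 75.]
scene blob [132. 205.] 3641 xy 0.783 -0.446 zmax 0.14 [105.  85.  62.]
scene blob [452. 177.] 241 xy 0.11 0.004 zmax 0.019 [39. 33. 28.]
scene blob [316. 216.] 142 xy 0.461 -0.139 zmax 0.014 [1
[... 3757 characters left out ...]
21.5 106.9] 70 0.8741 0.255 [0.1263 0.1361]
top tip [251.3 107.2] 67 0.874 0.1797 [0.1264 0.1355]
top tip [281.2 107.4] 64 0.8739 0.1042 [0.1267 0.1363]
top tip [311.1 107.8] 67 0.8738 0.029 [0.1263 0.1367]
top tip [543.4 136.1] 3318 0.8062 -0.5536 [0.1271 0.14  ]
top tip [497. 132.] 1 0.8208 -0.4437 [0.1058 0.1058]
top tip [498. 151.] 1 0.771 -0.4444 [0.1093 0.1093]
top tip [248.9 205. ] 31 0.6259 0.1813 [0.1207 0.128 ]
top tip [363.4 215.4] 30 0.6022 -0.1039 [0.1262 0.1305]
top tip [325.  233.4] 76 0.5561 -0.0091 [0.1289 0.1343]
top tip [319. 236.] 1 0.5513 0.0057 [0.1053 0.1053]
top tip [431.2 255.1] 32 0.5057 -0.2724 [0.1199 0.1257]
top tip [362.4 322.6] 29 0.3385 -0.1028 [0.1211 0.1271]
```

View pics/c1.png

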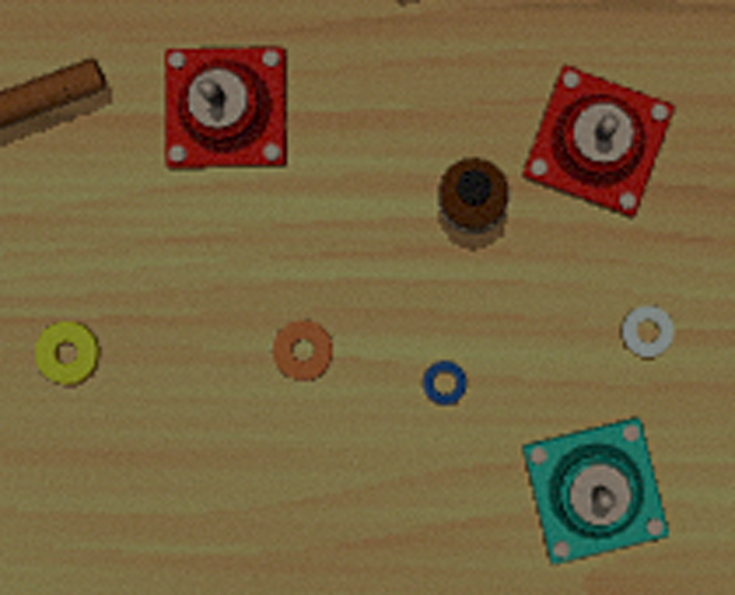

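The crop shows the left red unit at about (218,98) and the right one at (604,132). The wheels are lockout (67,352), medium (303,350), collar (445,382) and fine (648,332). There is no black wheel, so coarse is absent. Next I'll draw up the left spindle and watch the force.

```bash
cat > arm.py <<'E'
import numpy as np
from rig import robot
L=np.array([.6259,.1813]); R=np.array([.6022,-.1039])
def ori(th):
    c,s=np.cos(np.radians(th)),np.sin(np.radians(th)); return np.array([[-s,c,0],[c,s,0],[0,0,-1.]])
def go(xy,z,th): robot.goto([xy[0],xy[1],z],ori(th))
def line(xy,z,v=.15): robot.servo_line([xy[0],xy[1],z],speed=v)
def F(): 
    return np.mean([robot.read_force() for _ in range(3)],0)
def st(tag=''): print(tag,'t',round(robot.read_t(),2),'p',np.round(robot.read_position(),4),'F',F().round(2),'g',round(robot.read_grip_width()*88,2),flush=True)
def feel(xy,z,dz,fmax,n=14,v=.02):
    "step by dz until |Fz|>fmax"
    for i in range(n):
        z+=dz; line(xy,z,v); f=F()
        print('  z %.4f Fz %.1f'%(robot.read_position()[2],f[2]),flush=True)
        if abs(f[2])>fmax: break
    return z
E
python3 - <<'E'
from arm import *
th=0
go(L,.20,th); st('above'); line(L,.086); st('down')
f0=F(); robot.move_gripper(0); robot.dwell(.2); st('grip')
E
```

```text
above t 3.42 p [0.626  0.1807 0.2   ] F [0.99 0.16 0.11] g 87.57
down t 4.33 p [0.6266 0.1815 0.087 ] F [-0.4  -0.13 -0.46] g 88.25
grip t 5.72 p [0.6264 0.1813 0.086 ] F [ 5.76 -1.27 -3.96] g 12.12
```

Run:
```python
from arm import *
for dx in(.001,.002):
    line(L+[dx,0],.086,.02); st(f'dx{dx}')
```

```text
dx0.001 t 5.97 p [0.6265 0.1813 0.086 ] F [ 0.45  0.2  -0.28] g 11.9
dx0.002 t 6.22 p [0.6267 0.1813 0.0859] F [-4.97  1.57  2.99] g 11.8
```

```bash
sed -i 's/^L=np.array(.*;/L=np.array([.6269,.1813]);/' arm.py
python3 - <<'E'
from arm import *
z=feel(L,.086,.002,14,n=14); robot.dwell(.1); st('up '+str(z))
E
```

```text
z 0.0875 Fz -4.4
  z 0.0895 Fz -8.1
  z 0.0902 Fz -18.7
up 0.092 t 7.08 p [0.6264 0.1812 0.0902] F [  4.83   2.34 -19.71] g 11.6
```

Run:
```python
from arm import *
robot.move_gripper(.5); line(L,.20,.3)
go(R,.20,0); line(R,.086); robot.move_gripper(0); robot.dwell(.2); st('grip')
f=F()[0]; R=R+[f/5400,0]; line(R,.086,.02); st('corr'); print('R',R)
z=feel(R,.086,.002,14,n=14); robot.dwell(.3); st('up '+str(z))
```

```text
grip t 11.18 p [ 0.6034 -0.1039  0.0864] F [ 4.96 -0.26 -0.87] g 12.44
corr t 11.43 p [ 0.6034 -0.1039  0.0864] F [2.68 0.3  2.67] g 12.37
R [ 0.60311816 -0.1039    ]
  z 0.0876 Fz -2.1
  z 0.0894 Fz -4.3
  z 0.0913 Fz -4.9
  z 0.0933 Fz -5.5
  z 0.0952 Fz -6.1
  z 0.0972 Fz -5.4
  z 0.0978 Fz -15.8
up 0.1 t 13.48 p [ 0.6032 -0.1038  0.0978] F [  9.36  -2.99 -15.69] g 12.02
```

The left spindle stopped after about 4 mm and the right one after about 11.5 mm, so the right unit has the larger float. I'll press both down, gripping at 90° to centre in y.

Run:
```python
from arm import *
R=np.array([.6036,-.1039])
for nm,P,z0 in(('R',R,.100),('L',L,.092)):
    if nm=='R': robot.move_gripper(.5); line(P,.2,.3)
    go(P,.2,90); line(P,z0); robot.move_gripper(0); robot.dwell(.2); st('grip '+nm)
    P=P+[0,F()[1]/5400]; line(P,z0,.02); st('corr'); print(nm,P)
    z=feel(P,z0,-.002,14,n=14); robot.dwell(.2); st('down '+str(z))
    robot.move_gripper(.5); line(P,.2,.3)
```

```text
grip R t 20.27 p [ 0.6037 -0.1037  0.1003] F [-1.46  2.61  4.42] g 11.91
corr t 20.52 p [ 0.6037 -0.1036  0.1002] F [-0.63  1.25  4.6 ] g 11.89
R [ 0.6036     -0.10341695]
  z 0.0979 Fz 1.4
  z 0.0958 Fz 1.6
  z 0.0938 Fz 0.6
  z 0.0918 Fz 0.8
  z 0.0898 Fz 1.5
  z 0.0879 Fz 1.7
  z 0.0858 Fz 1.7
  z 0.0842 Fz 4.5
  z 0.0840 Fz 18.3
down 0.08199999999999999 t 22.98 p [ 0.6039 -0.1036  0.084 ] F [-4.35 -1.13 17.02] g 12.01
grip L t 27.09 p [0.6271 0.1823 0.0923] F [-2.03  5.45  1.59] g 10.96
corr t 27.34 p [0.6271 0.1824 0.0923] F [-2.01  1.85  3.01] g 11.21
L [0.6269     0.18230974]
  z 0.0901 Fz 2.0
  z 0.0879 Fz 2.0
  z 0.0862 Fz 4.9
  z 0.0859 Fz 15.3
down 0.08399999999999999 t 28.54 p [0.6273 0.1824 0.086 ] F [-5.75  2.47 15.56] g 11.01
```

Measured travel is 6.3 mm on the left, so that is the stack spindle, and 16.3 mm on the right, which gets the lockout. I'll pick medium first.

```bash
sed -i 's/^L=np.array(.*/L=np.array([.6270,.1826]); R=np.array([.6036,-.1032])/' arm.py
sed -i "s/'fine':((0,0,150),(180,70,255))/'fine':((0,0,105),(180,55,255))/" vis.py
cat >> vis.py <<'E'
OFF=np.array([.0010,.0010])
def find(k,near=None,save=None):
    "ring on the bench from the top camera, in robot coordinates"
    p,d=robot.grab_frame('top')
    if save: cv2.imwrite(save,p[...,::-1])
    c=[np.array(a[0])+OFF for a in rings('top',p)[k] if 40<a[1]<350 and .3<a[0][0]<.6 and abs(a[0][1])<.4]
    if near is not None: c.sort(key=lambda a:np.hypot(*(a-near)))
    return c
E
cat >> arm.py <<'E'
def pick(xy,th,zt=.001,op=.8):
    robot.move_gripper(op); go(xy,.12,th); line(xy,.03,.25); line(xy,zt,.08)
    robot.move_gripper(0); robot.dwell(.1); st('gripped'); line(xy,.19,.25)
    st('lifted')
E
python3 - <<'E'
from vis import *; from arm import *
go([.44,.12],.2,90)
for k in HUE: print(k,find(k))
E
```

```text
medium [array([ 0.5636, -0.0067])]
fine [array([ 0.511 , -0.2795]), array([0.4767, 0.1024]), array([ 0.4593, -0.1417]), array([ 0.338 , -0.1053])]
collar [array([0.4194, 0.0121])]
lockout []
```

Run:
```python
from vis import *; from arm import *
go([.42,-.25],.25,90)
print(find('medium'),find('lockout'))
m=find('medium',np.array([.4427,.12]))[0]
pick(m,90)
p,d=robot.grab_frame('scene'); cv2.imwrite('pics/s1.png',p[...,::-1])
```

```text
[array([ 0.5689, -0.0051]), array([0.4425, 0.1199]), array([ 0.3238, -0.3961])] [array([0.4217, 0.2616])]
gripped t 36.86 p [0.4425 0.1199 0.001 ] F [-0.88  0.23  0.77] g -0.01
lifted t 37.77 p [0.4417 0.1195 0.1887] F [ 0.03  0.13 -0.59] g -0.1
```

View pics/s1.png

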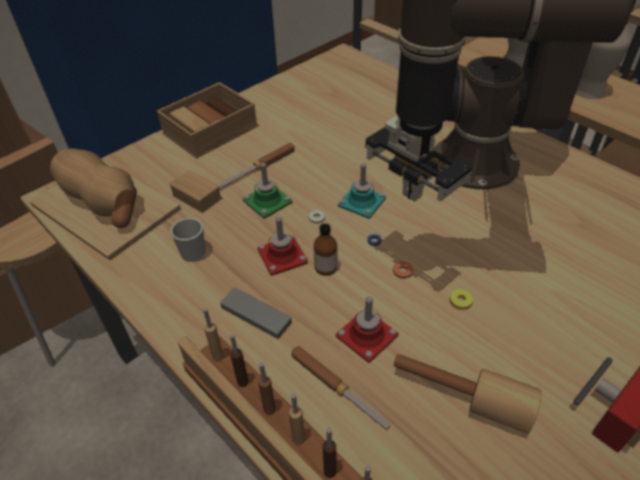

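Run:
```python
from vis import *; from arm import *
print(proj('scene',[.4425,.12,.19]),proj('scene',[.4425,.12,.01]))
p=cv2.imread('pics/s1.png')[...,::-1].copy(); print(rings('scene',p)['medium'])
cv2.imwrite('pics/c2.png',cv2.resize(p[90:320,340:500,::-1],None,fx=2.6,fy=2.6,interpolation=cv2.INTER_CUBIC))
```

```text
[410.10613086 208.3184745 ] [402.71024287 268.31066813]
[([-0.288, 0.2744], 816, [622.0, 156.0]), ([0.3634, -0.4047], 234, [276.0, 153.0]), ([0.7856, -0.5109], 539, [121.0, 207.0]), ([0.5131, -0.0568], 292, [325.0, 244.0]), ([0.4437, 0.1216], 296, [403.0, 269.0]), ([0.4974, 0.6269], 60, [610.0, 443.0])]
```

View pics/c2.png

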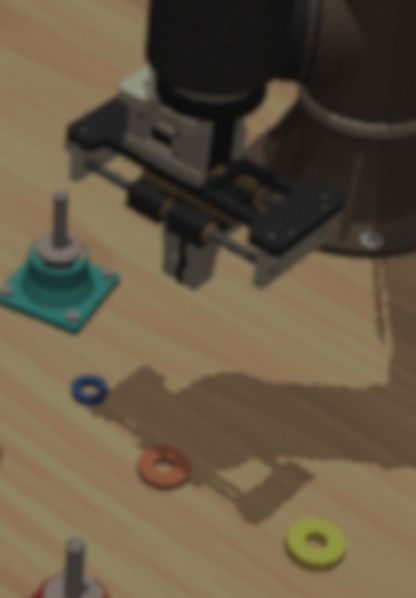

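The crop shows the gripper shut and empty, with medium still flat at about (403,269) in the full picture. The lockout has been knocked to about (461,298). I'll retry medium in stages.

Run:
```python
from vis import *; from arm import *
m=np.array([.4425,.1199])
robot.move_gripper(.8); st('open'); go(m,.12,90); line(m,.001,.15); st('low')
for o in (.56,.5,.42):
    robot.move_gripper(o); st(o)
p,d=robot.grab_frame('scene'); cv2.imwrite('pics/c3.png',cv2.resize(p[180:330,330:490,::-1],None,fx=3,fy=3,interpolation=cv2.INTER_CUBIC))
```

```text
open t 39.04 p [0.4425 0.1199 0.19  ] F [ 0.08 -0.53 -0.1 ] g 70.48
low t 40.37 p [0.4434 0.1206 0.0021] F [ 1.03 -0.42  0.02] g 70.39
0.56 t 40.98 p [0.4425 0.1199 0.001 ] F [0.07 0.07 0.24] g 49.2
0.5 t 41.37 p [0.4425 0.1199 0.001 ] F [ 0.89  0.07 -0.36] g 44.02
0.42 t 41.78 p [0.4425 0.1199 0.001 ] F [-0.68  0.22  0.58] g 36.82
```

View pics/c3.png

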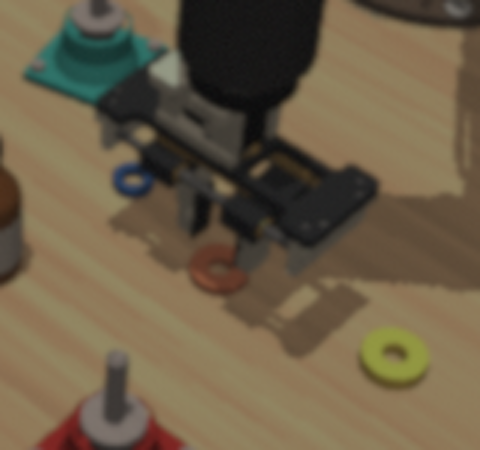

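The fingertips appear well above and behind the ring, although the TCP reads z = 0.001. I'll check the real tip position with depth.

Run:
```python
from vis import *; from arm import *
for z,g in((None,None),(.15,0)):
    if z: line([.4425,.1199],z); robot.move_gripper(g); robot.dwell(.2)
    for n in('scene','top'):
        p,d=robot.grab_frame(n); C=cloud(n,d); X,Y,Z=C[...,0],C[...,1],C[...,2]
        w=(d>0)&(abs(X-.4425)<.06)&(abs(Y-.12)<.06)&(Z>.017)&(Z<.35)
        if w.sum()<5: print(n,'none');continue
        print(n,w.sum(),'zmin pct',np.percentile(Z[w],[0,1,2,5,20]).round(4))
        lo=w&(Z<np.percentile(Z[w],5)); print('  low pts xy',X[lo].mean().round(4),Y[lo].mean().round(4),'Xrange',X[lo].min().round(3),X[lo].max().round(3),'Y',Y[lo].min().round(3),Y[lo].max().round(3))
        if n=='scene':
            for zz in np.arange(.02,.26,.01):
                b=w&(abs(Z-zz)<.005)
                if b.sum(): print('   z%.2f n%d X %.3f..%.3f Y %.3f..%.3f'%(zz,b.sum(),*np.percentile(X[b],[2,98]),*np.percentile(Y[b],[2,98])))
    st()
```

```text
scene 4950 zmin pct [0.0313 0.0435 0.0504 0.0753 0.1284]
  low pts xy 0.4502 0.1194 Xrange 0.429 0.458 Y 0.08 0.158
   z0.03 n7 X 0.433..0.453 Y 0.087..0.134
   z0.04 n55 X 0.430..0.456 Y 0.087..0.155
   z0.05 n71 X 0.434..0.457 Y 0.088..0.155
   z0.06 n64 X 0.435..0.457 Y 0.087..0.156
   z0.07 n50 X 0.442..0.457 Y 0.082..0.158
   z0.08 n36 X 0.432..0.457 Y 0.086..0.158
   z0.09 n9 X 0.441..0.449 Y 0.096..0.099
   z0.10 n20 X 0.446..0.482 Y 0.072..0.173
   z0.11 n144 X 0.455..0.484 Y 0.072..0.177
   z0.12 n445 X 0.424..0.484 Y 0.070..0.174
   z0.13 n206 X 0.423..0.483 Y 0.069..0.175
   z0.14 n380 X 0.419..0.471 Y 0.064..0.178
   z0.15 n192 X 0.421..0.470 Y 0.073..0.139
   z0.16 n132 X 0.420..0.468 Y 0.071..0.137
   z0.17 n86 X 0.427..0.468 Y 0.074..0.138
   z0.18 n24 X 0.449..0.468 Y 0.088..0.139
   z0.19 n61 X 0.464..0.485 Y 0.075..0.137
   z0.20 n225 X 0.445..0.485 Y 0.071..0.156
   z0.21 n179 X 0.435..0.482 Y 0.102..0.158
   z0.22 n1 X 0.472..0.472 Y 0.136..0.136
   z0.23 n142 X 0.430..0.490 Y 0.096..0.166
   z0.24 n195 X 0.431..0.491 Y 0.091..0.166
   z0.25 n196 X 0.434..0.490 Y 0.092..0.166
top 322 zmin pct [0.1086 0.1122 0.1143 0.1181 0.1384]
  low pts xy 0.4411 0.0659 Xrange 0.406 0.48 Y 0.061 0.072
 t 41.93 p [0.4425 0.1199 0.001 ] F [ 0.15  0.09 -0.78] g 37.39
scene 2645 zmin pct [0.1832 0.1891 0.1928 0.2039 0.264 ]
  low pts xy 0.4509 0.1245 Xrange 0.433 0.458 Y 0.102 0.137
   z0.18 n3 X 0.452..0.452 Y 0.116..0.123
   z0.19 n67 X 0.435..0.457 Y 0.103..0.137
   z0.20 n72 X 0.435..0.457 Y 0.107..0.137
   z0.21 n72 X 0.436..0.457 Y 0.105..0.139
   z0.22 n69 X 0.437..0.457 Y 0.102..0.140
   z0.23 n18 X 0.447..0.457 Y 0.100..0.142
   z0.24 n1 X 0.440..0.440 Y 0.153..0.153
   z0.25 n43 X 0.421..0.482 Y 0.088..0.155
top 366 zmin pct [0.2595 0.2606 0.2613 0.2649 0.2888]
  low pts xy 0.4378 0.0662 Xrange 0.411 0.473 Y 0.06 0.073
 t 44.17 p [0.4425 0.1199 0.15  ] F [0.17 0.08 0.04] g 0.63
```

Depth puts the shut tips about 35 mm above the reported TCP z, which also explains the 12 mm grip width on the taper. I'll calibrate it by touching bare bench.

Run:
```python
from arm import *
P=[.50,.10]
line(P,.10,.2); line(P,-.015,.15); st()
z=feel(P,-.018,-.002,4,n=14,v=.03); robot.dwell(.2); st(z)
line(P,.06,.2)
```

```text
t 45.62 p [ 0.5006  0.1005 -0.014 ] F [-1.22  0.4  -0.03] g 0.16
  z -0.0198 Fz 0.5
  z -0.0221 Fz -1.2
  z -0.0242 Fz -0.9
  z -0.0262 Fz 0.7
  z -0.0281 Fz 1.1
  z -0.0301 Fz 0.5
  z -0.0310 Fz 12.8
-0.03200000000000001 t 47.64 p [ 0.5003  0.1001 -0.031 ] F [-3.58 -0.37 13.2 ] g 0.39
```

```bash
python3 - <<'E'
s=open('arm.py').read()
s=s.replace("robot.goto([xy[0],xy[1],z]","robot.goto([xy[0],xy[1],z-D]").replace("robot.servo_line([xy[0],xy[1],z]","robot.servo_line([xy[0],xy[1],z-D]").replace("L=np","D=.031 # real tip height minus commanded z, felt on the bench\nL=np",1)
s=s.replace("np.round(robot.read_position(),4)","np.round(robot.read_position()+np.array([0,0,D]),4)").replace("%(robot.read_position()[2],","%(robot.read_position()[2]+D,").replace("zt=.001","zt=.0015")
open('arm.py','w').write(s)
E
python3 - <<'E'
from vis import *; from arm import *
pick(np.array([.4432,.1202]),90)
p,d=robot.grab_frame('scene'); cv2.imwrite('pics/c4.png',cv2.resize(p[120:340,330:490,::-1],None,fx=2.5,fy=2.5,interpolation=cv2.INTER_CUBIC))
E
```

```text
gripped t 51.52 p [0.4434 0.1203 0.0017] F [-0.89  0.72  6.06] g 44.88
lifted t 52.42 p [0.4422 0.1197 0.1886] F [-0.75  0.12 -0.25] g 45.06
```

View pics/c4.png

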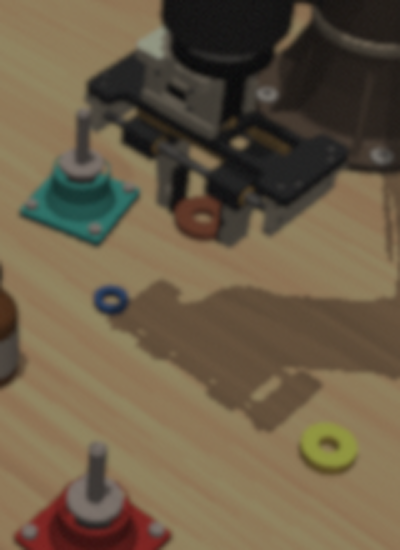

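Medium is held, at crop (200,217). I'll place it on the left spindle with force watching.

```bash
cat >> arm.py <<'E'
def place(S,seat,th=90,rel=.0035,op=.75):
    "lower held ring over shaft S; seat = resting height of its underside"
    go(S,.19,th); line(S,.14,.2); robot.dwell(.1); f0=F(); st('over')
    zs=list(np.arange(.132,seat+rel+.001,-.008))+[seat+rel]
    for z in zs:
        line(S,z,.05); f=F()-f0
        if np.abs(f).max()>3: print('  z%.4f'%z,'dF',f.round(1),'g',round(robot.read_grip_width()*88,1),flush=True)
        if f[2]>14 or np.hypot(*f[:2])>18: print('BLOCKED'); return False
    st('at seat'); return True
def release(S,op=.75,zup=.19):
    robot.move_gripper(op); robot.dwell(.15); st('released'); line(S,zup,.25)
E
python3 - <<'E'
from vis import *; from arm import *
if place(L,.060): release(L)
go([.42,-.05],.25,90); robot.dwell(.1)
for n in('top','scene'):
    p,d=robot.grab_frame(n); print(n,[r for r in rings(n,p,.07)['medium'] if .55<r[0][0]<.7 and abs(r[0][1])<.3],rings(n,p)['lockout'])
    cv2.imwrite(f'pics/{n}5.png',p[...,::-1])
a=cv2.imread('pics/scene5.png')[270:370,310:430]; b=cv2.imread('pics/top5.png')[170:270,200:320]
cv2.imwrite('pics/c5.png',cv2.resize(np.hstack([a,b]),None,fx=3.3,fy=3.3,interpolation=cv2.INTER_CUBIC))
E
```

```text
over t 53.77 p [0.6278 0.183  0.1421] F [-0.58 -0.07 -0.76] g 45.32
at seat t 56.79 p [0.6268 0.1825 0.0632] F [ 1.13 -0.17 -1.  ] g 44.83
released t 57.55 p [0.627  0.1826 0.0635] F [-0.65  0.9  -0.12] g 65.94
top [([0.6249, 0.1798], 214, [252.0, 208.0]), ([0.5606, 0.0023], 68, [320.0, 234.0])] [([0.4207, 0.2607], 235, [222.0, 287.0])]
scene [([0.5527, -0.0147], 284, [325.0, 244.0])] [([0.4229, 0.2628], 319, [461.0, 298.0])]
```

View pics/c5.png

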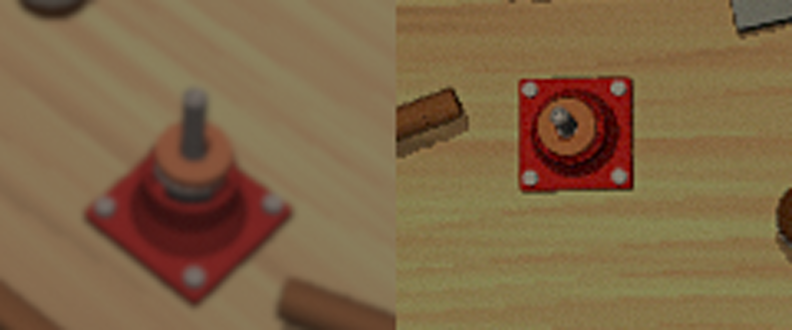

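Both views show medium seated on the left flange, at crop (195,158) and (565,125). Next come fine and then collar.

Run:
```python
from vis import *; from arm import *
import sys
go([.45,.30],.3,90)
f=find('fine',np.array([.459,-.142]))[0]; c=find('collar',np.array([.419,.012]))[0]; print(f,c)
for k,P,seat,w in(('fine',f,.070,39),('collar',c,.080,33)):
    if k=='collar':
        c2=find('collar',np.array([.419,.012])); print('collar again',c2)
        if c2: P=c2[0]
    pick(P,90,op=.75)
    g=robot.read_grip_width()*88
    if abs(g-w)>2.5: print('bad grip',k,g); sys.exit()
    if not place(L,seat): sys.exit()
    release(L)
go([.45,-.05],.25,90); robot.dwell(.1)
for n in('top','scene'):
    p,d=robot.grab_frame(n); cv2.imwrite(f'pics/{n}6.png',p[...,::-1])
a=cv2.imread('pics/scene6.png')[270:370,310:430]; b=cv2.imread('pics/top6.png')[170:270,200:320]
cv2.imwrite('pics/c6.png',cv2.resize(np.hstack([a,b]),None,fx=3.3,fy=3.3,interpolation=cv2.INTER_CUBIC))
```

```text
[ 0.4595 -0.1415] [0.4195 0.012 ]
gripped t 64.7 p [ 0.4597 -0.1415  0.0017] F [-0.76  0.69  5.21] g 38.85
lifted t 65.6 p [ 0.4584 -0.1413  0.1885] F [ 0.13  0.06 -1.15] g 38.24
over t 67.47 p [0.6281 0.1824 0.1419] F [ 0.19  0.01 -0.23] g 38.62
at seat t 70.18 p [0.6269 0.1826 0.0734] F [ 0.33 -0.7   0.27] g 38.57
released t 71.03 p [0.627  0.1826 0.0735] F [-0.3   1.03  0.08] g 66.21
collar again [array([0.4195, 0.012 ])]
gripped t 74.75 p [0.4195 0.012  0.0016] F [-0.23 -0.35  3.93] g 32.28
lifted t 75.65 p [0.4185 0.0118 0.1887] F [-0.87 -0.02 -1.24] g 32.41
over t 77.19 p [0.6279 0.1826 0.1422] F [-0.42  0.45  0.25] g 32.42
at seat t 79.36 p [0.6267 0.1824 0.083 ] F [-0.01 -0.32 -0.16] g 32.52
released t 80.28 p [0.627  0.1826 0.0835] F [-0.7   0.14  0.16] g 66.01
```

View pics/c6.png

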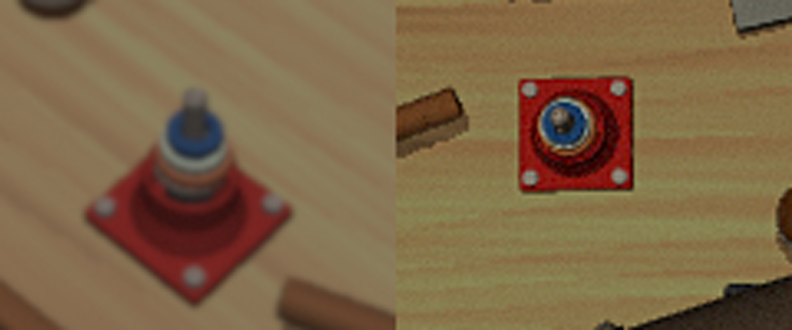

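The stack is on in order: terracotta, white, then blue on top at crop (195,130). Now I'll check the loaded spindle, then do the lockout.

Run:
```python
from vis import *; from arm import *
import sys
robot.move_gripper(.5); go(L,.19,90); line(L,.099,.15); robot.dwell(.1); robot.move_gripper(0); robot.dwell(.2); st('grip')
z=feel(L,.099,.002,14,n=9); robot.dwell(.4); st('top')
z=feel(L,z,-.002,14,n=12); robot.dwell(.4); st('bottom')
line(L,.099,.03); robot.move_gripper(.5); robot.dwell(.1); line(L,.19,.2)
k=find('lockout',np.array([.4217,.2617])); print(k)
p,d=robot.grab_frame('scene'); print(rings('scene',p)['lockout'])
```

```text
grip t 85.64 p [0.627  0.1825 0.0991] F [-1.11 -1.08  0.84] g 13.07
  z 0.1004 Fz -6.3
  z 0.1024 Fz -10.2
  z 0.1048 Fz -8.5
  z 0.1053 Fz -18.3
top t 87.04 p [0.6268 0.1825 0.1053] F [  7.86  -1.93 -19.1 ] g 13.07
  z 0.1048 Fz -9.1
  z 0.1037 Fz -1.9
  z 0.1015 Fz 1.8
  z 0.0991 Fz 3.0
  z 0.0989 Fz 15.5
bottom t 88.69 p [0.6272 0.1825 0.0989] F [-5.86 -3.74 14.27] g 13.26
[array([0.4188, 0.2517])]
[([0.4188, 0.2537], 163, [459.0, 295.0])]
```

Loaded travel was 6.4 mm, ending hard on the lower stop. Now the lockout.

Run:
```python
from vis import *; from arm import *
import sys
go([.42,-.05],.3,90)
P=find('lockout',np.array([.4217,.2617]))[0]; print(P)
pick(P,90,op=.8)
g=robot.read_grip_width()*88
if abs(g-47)>2.5: sys.exit('bad grip')
if place(R,.060,th=26): release(R)
else: sys.exit()
go([.42,.15],.3,90); robot.dwell(.2)
for n in('top','scene'):
    p,d=robot.grab_frame(n); cv2.imwrite(f'pics/{n}7.png',p[...,::-1])
a=cv2.imread('pics/scene7.png')[190:350,240:420]; b=cv2.imread('pics/top7.png')[160:320,210:410]
cv2.imwrite('pics/c7.png',cv2.resize(np.hstack([a,b]),None,fx=2.1,fy=2.1,interpolation=cv2.INTER_CUBIC))
```

```text
[0.4214 0.2614]
gripped t 95.45 p [0.4216 0.2616 0.0018] F [-1.48 -1.47  4.8 ] g 47.39
lifted t 96.35 p [0.4206 0.2607 0.1886] F [ 0.63 -0.28 -0.42] g 47.43
over t 98.36 p [ 0.6048 -0.1027  0.1416] F [-0.47 -0.26  0.4 ] g 46.81
  z0.1000 dF [ 2.  -3.  -2.1] g 47.4
  z0.0840 dF [ 2.5 -2.7 -3.9] g 47.1
  z0.0760 dF [ 2.2 -3.4 -3.3] g 47.1
  z0.0680 dF [ 2.7 -3.7 -3.8] g 46.9
  z0.0635 dF [ 1.9 -4.1 -3.2] g 46.9
at seat t 101.38 p [ 0.6035 -0.1032  0.0632] F [ 1.4  -4.38 -2.79] g 46.92
released t 102.12 p [ 0.6036 -0.1032  0.0635] F [ 0.2  -0.24  0.25] g 66.08
```

View pics/c7.png

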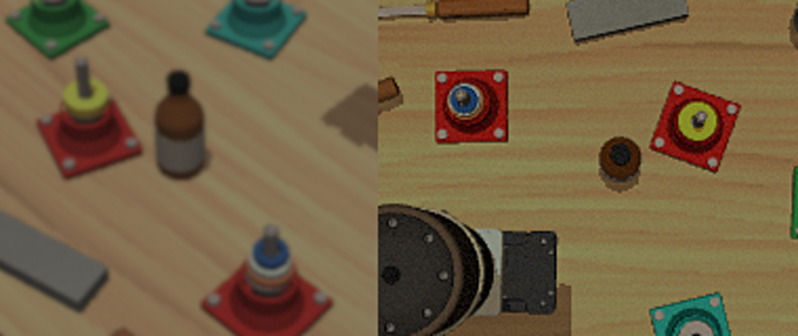

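The lockout sits on the right spindle, at crop (85,97) and (698,120), and the stack is undisturbed. I'll feel both ring tops with the fingers straddling the shaft, to confirm they are home and both spindles are down.

Run:
```python
from vis import *; from arm import *
robot.move_gripper(.27); st()
for nm,S,top,th in(('R',R,.074,26),('L',L,.090,90)):
    go(S,.19,th); line(S,.14,.2); line(S,top+.008,.1); robot.dwell(.1); print(nm,'expect',top)
    feel(S,top+.008,-.002,8,n=7); robot.dwell(.2); st('press'); line(S,.19,.15)
go([.42,.0],.3,90); robot.dwell(.3)
for n in('top','scene'):
    p,d=robot.grab_frame(n); cv2.imwrite(f'pics/{n}8.png',p[...,::-1])
    C=cloud(n,d); hsv=cv2.cvtColor(p,cv2.COLOR_RGB2HSV)
    for k in('lockout','collar'):
        m=cv2.inRange(hsv,np.array(HUE[k][0]),np.array(HUE[k][1]))>0
        S=R if k=='lockout' else L; m&=np.hypot(C[...,0]-S[0],C[...,1]-S[1])<.035
        print(n,k,m.sum(),C[m].mean(0).round(4),np.percentile(C[m][:,2],90).round(4))
a=cv2.imread('pics/scene8.png')[190:350,240:420]; b=cv2.imread('pics/top8.png')[160:320,210:410]
cv2.imwrite('pics/c8.png',cv2.resize(np.hstack([a,b]),None,fx=2.1,fy=2.1,interpolation=cv2.INTER_CUBIC)); st()
```

```text
t 105.21 p [0.42 0.15 0.3 ] F [ 0.9  -0.22  0.3 ] g 23.68
R expect 0.074
  z 0.0802 Fz -0.6
  z 0.0778 Fz -0.3
  z 0.0758 Fz 0.1
  z 0.0741 Fz 0.4
  z 0.0739 Fz 14.9
press t 109.15 p [ 0.6039 -0.1032  0.0739] F [-5.32  1.82 15.9 ] g 23.66
L expect 0.09
  z 0.0962 Fz -0.3
  z 0.0938 Fz -0.2
  z 0.0918 Fz -0.6
  z 0.0901 Fz 1.5
  z 0.0899 Fz 11.8
press t 113.71 p [0.6274 0.1827 0.0899] F [-5.3  -0.04 12.21] g 23.73
top lockout 207 [ 0.6024 -0.1024  0.0722] 0.0775
top collar 79 [0.6239 0.1801 0.0895] 0.094
scene lockout 215 [ 0.6075 -0.0973  0.0751] 0.0776
scene collar 98 [0.6312 0.1877 0.0908] 0.0927
 t 116.08 p [4.202e-01 2.000e-04 2.997e-01] F [-0.32  1.01  0.17] g 23.83
```

View pics/c8.png

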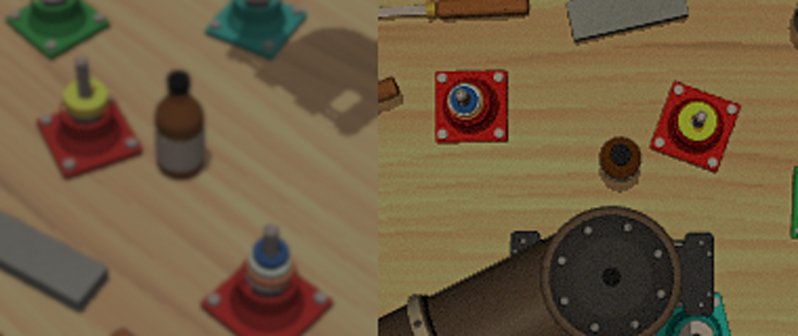

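The ring tops were felt at 73.9 mm and 89.9 mm against 74 and 90 expected, so all rings are home and both spindles are down. The picture shows the stack at crop (270,255), the lockout at (85,97), and the arm clear. I'll hand the job in.

```bash
python3 -c "
from rig import robot
robot.job_done(); print(robot.read_t())"
```

```text
the job is handed in; nothing more can be done
the job is handed in; nothing more can be done
```

I carried out the whole job and handed it in; the rig gives no verdict.

- **Float:** I drew both spindles up to their stops, then pressed both down. The left unit moved 6.3 mm and the right 16.3 mm, so the stack went on the left and the lockout on the right.
- **Wheels and collar:** The coarse wheel was not there, in the pictures or in the depth data. I threaded medium, fine and the blue collar on the left spindle. Loaded, it went up to its stop at -19 N and back down at +15 N, a travel of 6.4 mm.
- **Lockout:** It had been knocked aside during the run, so I located it again and set it on the right flange.
- **Last checks:** I pressed on the ring tops with 12–16 N. The lockout top was at 73.9 mm (74 expected) and the collar top at 89.9 mm (90 expected). That puts all rings home and both spindles down. The final pictures agree, with the arm clear.

**What disagreed:**
- **Fingertip height:** The real fingertips are about 31 mm above the reported TCP height. I missed the first grasp of medium because of this, found the offset by touching the bench, and corrected for it. The first spindle pulls therefore gripped the shaft's taper, but both stops were still felt clearly.
- **Side force:** While lowering the lockout I saw up to about 4 N sideways, which was gone after release.
- **Cameras:** The two cameras disagree on position by a few millimetres, so for the shaft centres I went by gripper contact.

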